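# Fit the centrifuge rotor and hold it down on its drive

### The job

Switch the mini-centrifuge off by turning its selector knob so that the pointer clicks in at the ring mark, and only then fit the round eight-place rotor (not the oblong strip rotor): its shaft goes down the drive hub, turned until its key drops into the keyway, and on down against the ejector spring until the rotor sits fully home on the hub. Finish still holding the rotor by its black grip and pressing it home, so that I can tighten the hub's clamp screw; do not let go, and leave everything else on the bench where it is.

Things in the scene. Friction and masses are not known exactly. Their poses are not given: they have to be found in the camera images.
- drive: Mini-centrifuge, fixed: white drum, 168 mm diameter, 100 mm high, open on top (bowl 154 mm wide, floor 46 mm above the bench), and a low console in front of it (115 mm deep, 130 mm wide, top 63 mm above the bench). Origin on the bench under the drum's axis; z up, x from the console to the back. It is turned up to 0.3 rad from facing the robot squarely.
- lid_edge (a point): On the clear lid that stands open, fixed, behind the drum: the middle of its robot-side face near its upper end. The lid is 156 mm wide, 30 mm thick, leans slightly back and reaches 270 mm above the bench; keep the hand in front of it. It starts 95 mm behind the drum's axis at the level of the rim.
- selector (a joint): Selector knob on the console, upright axis. 0: pointer on the ring mark (off); -0.63: dot (pulse); +0.63: single bar; +1.26: double bar; counter-clockwise from above is positive. A spring detent clicks it into these four positions (0.12 N m to pass the ridge half-way between two). End stops -0.80, +1.45. It starts on one of the two bar positions.
- selector_grip (a point): Centre of the selector's black bar, on the knob's axis, 81 mm above the bench. Bar 38 mm long, 12 mm thick (the sides to pinch), 24 mm tall, top 93 mm above the bench; the round skirt under it (44 mm diameter) has its top 69 mm above the bench. x runs along the bar to its pointed end with the white line and turns with the knob. The drum's wall (100 mm high) is 51 mm from the knob's axis.
- rotor_grip (a point): Centre of the round rotor's black grip, a ribbed upright cylinder of 22 mm diameter, on the rotor's axis, 42 mm above the rotor's flat underside (seating face); the grip is free from 23 to 62 mm above that face. Metal disc of 90 mm diameter, 21 mm high, with eight holes. Loose, about 220 g. z up along the axis; x points to the key's side, where a black rib runs from the grip to the disc's rim.
- rotor_tip (a point): Lower end of the round rotor's shaft, 36 mm below the seating face. Shaft 14 mm diameter, last 4 mm tapered to 9 mm. One key, 5 mm wide, outer edge 12 mm from the axis, from the seating face down to 24 mm below it: the last 12 mm of shaft are plain. x points to the key's side. At the start the shaft hangs inside a stand, tip 12 mm above the bench, key towards the robot within 0.65 rad.
- stand_1: Grey round stand, 74 mm wide, 48 mm high, open on top, fixed, that carries the round rotor at the start; origin at the centre of its underside. A second, equal stand carries the strip rotor.
- hub_mouth (a point): Centre of the mouth of the drive hub, in its flat top face, 87 mm above the bench. Hub: steel collar, 38 mm diameter, 40 mm high, bore 16 mm, keyway slot 7 mm wide from the bore out through its side over the whole height. z up; x points out along the keyway. The rotor enters only with its x along this x, within about 5 degrees; home, its seating face rests on this face and rotor_grip is 42 mm above.
- drive_hub (a joint): Turn of the drive hub about the upright axis: 0 with its keyway pointing straight to the console, counter-clockwise from above positive. It starts within 0.6 either way. The motor holds it: it takes about 0.5 N m to turn it, so it stays while a rotor is turned on it.
- ejector (a joint): Spring ejector, a brass pin in the hub's bore, its top 28 mm below the mouth: 0 free, 0.008 when pressed down by a rotor that is fully home. Its spring pushes up with about 5 N at first and 11 N with the rotor home, more than the rotor weighs, so a rotor let go rises by 8 mm.
- strip_rotor_grip (a point): Centre of the black grip of the other rotor, which stays on its stand: same shaft, key and grip, but the body is an oblong block of 90 x 44 mm with two rows of small holes.
- tube_rack: Orange rack of micro tubes, 62 x 200 x 47 mm, a bystander; origin at the centre of its underside.
- pipette_1: Hand pipette lying on the bench, 224 mm long, 31 mm high, a bystander; origin at the centre of its underside.
- tip_box: Green box of pipette tips with clear lid, 90 x 122 x 86 mm, a bystander; origin at the centre of its underside.
- tube_1: Capped 15 ml tube lying on the bench, 120 mm long, 20 mm thick, a bystander; origin at the centre of its underside.
- petri_1: Petri dish, 60 mm diameter, 15 mm high, a bystander; origin at the centre of its underside.
- bench_timer: White bench timer, 37 x 68 x 59 mm, a bystander; origin at the centre of its underside.
- microplate: Clear well plate, 85 x 128 x 15 mm, a bystander; origin at the centre of its underside.
Not all that is in view belongs to the job. Leave any purple look-alike of the part that bears rotor_grip alone.

How it is judged:
On the way, in this order (a step that is already met when the one before it is completed fails the run):
1. the selector stands on the ring mark (off) (value of joint selector between -0.15 and 0.15 rad), for 0.3 s.
2. the round rotor's shaft is in the hub with its key in the keyway, the selector still at off (all of step 1 and horizontal distance between rotor_grip and hub_mouth below 0.004 m and z of rotor_grip in the frame of hub_mouth below 0.06 m and angle between the x axis of rotor_grip and the x axis of hub_mouth, either way round below 0.16 rad), for 0.1 s.
At the end, for the whole second after the job is handed in: Selector within 0.15 rad of the ring mark; round rotor seated on the hub: seating face within 2 mm of the hub's top, axis within 4 mm and 0.06 rad of the hub's, key along the keyway within 0.16 rad, ejector pressed at least 5.5 mm; the fingers still on the rotor with more than 4 N (all of step 1 and horizontal distance between rotor_grip and hub_mouth below 0.004 m and z of rotor_grip in the frame of hub_mouth below 0.044 m and angle between the x axis of rotor_grip and the x axis of hub_mouth, either way round below 0.16 rad and angle between rotor_grip's own z axis and vertical below 0.06 rad and value of joint ejector above 0.0055 m and contact force between the fingers and rotor above 4 N); the arm keeps its last pose, push and grip.
It fails at once if the rotor touches the centrifuge while the selector is not at off (contact force between rotor and drive above 1 N and (value of joint selector above 0.3 rad or value of joint selector below -0.3 rad)).
It fails at once if the strip rotor is moved from its stand (distance of strip_rotor_grip from where it was at the start of the episode above 0.025 m).
It fails at once if a bystander is pushed away by more than 4 cm (distance of any of tube_rack, pipette_1, tip_box, tube_1, petri_1, bench_timer, microplate from where it was at the start of the episode above 0.04 m).
It also fails if it takes over 51 s, if anything falls off the work surface, if the arm or the gripper's body presses on something with over 40 N, if the wrist force passes 120 N, or if a joint passes its speed limit or range.

### The arm

A 6-joint arm with a two-finger parallel gripper is mounted at the origin on a cart in front of the work surface, level with it; the furniture and walls round the work are solid. World frame = base frame: x ahead of the robot, y to its left, z up, the work surface at z = 0. Lengths are in m, angles in rad, forces in N, time in s.
With the tool pointing down it reaches from about 0.35 to 0.975 m from the base axis. Payload 4.9 kg.
Tool frame: the origin (TCP) lies midway between the tips of the shut fingers; the grasp point (between the pads) lies 19 mm behind it; z points along the fingers, y is the line along which they close (so a half turn about z gives the same grasp; the last joint's range is limited). The gripper opens to 85 mm and grips with 20 to 120 N. Pads are 22 mm wide; open, the fingers measure 114 mm over their backs; the gripper's body (76 mm by 85 mm) begins 54 mm behind the grasp point. The pads swing forward as they close: fully open they stand 13 mm farther back than shut.
Start: joints at [-1.258, 0.053, 1.613, -0, 1.476, -0.119], TCP at [0.262, -0.568, 0.201] pointing down, gripper open.
Joint ranges: [-3.01, 3.01], [-1.01, 2.22], [0.06, 2.58], [-1.02, 4.17], [0.09, 2.62], [-3.14, 3.14]. Speed limits (rad/s): [2.57, 2.57, 3.14, 3.14, 3.14, 3.14].

### API

Orientations are given as a unit quaternion [w, x, y, z].
In Python, from plant import state, grab_frame, camera_info, job_done, spot_in, masks_of, pinpoint gives the robot as it stands.
- The arm moves only by the shell command python3 -m handwheel 'ROWS' [OPENING]. ROWS is JSON, a list that holds one entry, the list of rows, each a list of 6 numbers: the shift along the world's x, y, z in m, then the turn, a rotation vector about the world's x, y, z in degrees. In form: [[[tx, ty, tz, ax, ay, az], ...]]. A call has 1 to 20 rows; each row shifts and turns the commanded pose from where the row before left it; what a row does not reach is not made up. A row lasts 1/12 s, in which the tool goes at most 41.7 mm and 7.16 degrees, less where a joint would pass 70% of its speed; a pose out of reach is approached as far as the arm can. A call is refused whole if a number of a shift passes 0.0417 or a number of a turn 7.16, either way. A call with a gripper value outside its range is refused whole. OPENING is the opening, from 0 (shut) to 1 (fully open), set as the call begins (- or left out, the last holds). The fingers move at their own pace and stop on an object; the grip force is fixed at half the most. Time passes only in rows, so rows that do not move let the fingers close. It gives the time, the measured TCP pose, the force, the opening and the grip force at its end, in the units of the state.
- state(): the state, without advancing time (a new reading comes with each control period).
- grab_frame(name): name is "scene" or "top"; returns (picture, depth): 420x560x3 uint8, blue, green, red; 420x560 float32, m along the optical axis (not along the pixel's ray), 0 where there is no reading.
- camera_info(name): a dict with "fx", "fy", "cx", "cy" (pixels), "distortion" ([k1, k2, p1, p2, k3] as OpenCV has them; the pictures are not rectified), "T" (4x4, takes a point from camera to world coordinates). Camera axes: x right, y up, looking along -z (the intrinsics and any distortion apply to the point x, -y, -z); pixel columns grow to the right and rows downward; lengths in m; the calibration is good to about 2 mm. A picture is of the moment at which its call begins. camera_info takes no time and is no camera call.
- job_done(): hands the job in; it is judged then, once.
Trained networks look in the newest picture that a camera, given by its name, has taken for a name from the list of things; names that differ only in an ending like _2 or _b are one class to them, and where a whole thing is asked for, a point or a joint stands for the part that bears it (a point fixed in the world has none). Each returns a list of dicts, best first, with "conf" (0 to 1); they miss things now and then, are a little off and sometimes report something else, mostly with a low value. They report only what shows in the picture. A call takes as long as a camera call. They do not tell look-alikes from the thing itself.
- spot_in(camera, thing): "box" ([left, top, width, height] in pixels, round what is visible of it).
- masks_of(camera, thing): "region" (420x560 bool, what is visible of it) and "box" ([left, top, width, height] in pixels, round what is visible of it).
- pinpoint(camera, thing): "position" ([column, row] in pixels: a listed point, or the origin of a listed thing).
The state is a dict: "time": time; "joint_pos": joint angles; "joint_vel": joint speeds; "joint_efforts": joint torques, N m; "tool_pos": TCP position; "tool_rot": TCP orientation; "contact_force": force on the tool from outside, world axes, zero at the start; "ft_torque": the same for the moment, N m; "gripper_width": opening from 0.0 (shut) to 1.0 (fully open); "grasp_force": force on a finger pad.
Only numpy, scipy, OpenCV 4.12 (cv2) and the standard library are available. Lean on these libraries where they do the work, as an engineer would, in place of code of your own. Each camera call takes 0.05 s, during which the arm holds its last target. There are 200 camera calls.

## Working session

There is one attempt and no reset: what is moved stays moved. The work goes in short steps, Python scripts to look and compute and a shell command to move; the robot and the scene stay as the last step left them, time stands still between calls to the robot, and variables do not carry over. Pictures are saved under pics/ and viewed, at most 10 in all, crops included, and the job is handed in when it is done.

```bash
mkdir -p pics; cat > h.py <<'E'
import numpy as np, cv2
from plant import *
def ray(cam,px):
    c=camera_info(cam);K=np.array([[c['fx'],0,c['cx']],[0,c['fy'],c['cy']],[0,0,1.]])
    u=cv2.undistortPoints(np.array([[px]],float),K,np.array(c['distortion'],float))[0,0]
    T=np.array(c['T']);return T[:3,3],T[:3,:3]@np.array([u[0],-u[1],-1.])
def at_z(cam,px,z):
    o,d=ray(cam,px);return o+d*(z-o[2])/d[2]
def at_d(cam,px,dep):
    o,d=ray(cam,px);return o+d*dep
def proj(cam,P):
    c=camera_info(cam);K=np.array([[c['fx'],0,c['cx']],[0,c['fy'],c['cy']],[0,0,1.]])
    T=np.array(c['T']);q=(np.atleast_2d(P)-T[:3,3])@T[:3,:3];q=q*[1,-1,-1]
    return cv2.projectPoints(q,np.zeros(3),np.zeros(3),K,np.array(c['distortion'],float))[0][:,0]
E
python3 - <<'E'
from h import *
np.set_printoptions(precision=4,suppress=True)
Z=dict(drive=0,selector_grip=.081,rotor_grip=.09,hub_mouth=.087,strip_rotor_grip=.09,lid_edge=.26,stand_1=0)
for c in('scene','top'):
    im,d=grab_frame(c);cv2.imwrite(f'pics/{c}0.png',im)
    print(c,np.array(camera_info(c)['T'])[:3,3])
    for n,z in Z.items():
        for r in pinpoint(c,n)[:3]: print(n,round(r['conf'],2),np.array(r['position']),at_z(c,r['position'],z))
print(state())
E
```

```text
scene [-0.5274 -0.4608  0.7311]
drive 0.67 [262.6 249.3] [0.5574 0.1324 0.    ]
drive 0.16 [337.8 230.4] [ 0.8099 -0.0637  0.    ]
selector_grip 0.41 [247.3 243.7] [0.447  0.1281 0.081 ]
selector_grip 0.37 [188.6 219.1] [0.5101 0.4132 0.081 ]
rotor_grip 0.86 [351.9 271.1] [ 0.426  -0.2273  0.09  ]
rotor_grip 0.65 [299.7 265.3] [ 0.39  -0.081  0.09 ]
rotor_grip 0.25 [137.4 242.7] [0.2826 0.4453 0.09  ]
hub_mouth 0.52 [261.6 224.4] [0.5783 0.1455 0.087 ]
lid_edge 0.94 [278.4 166.6] [0.7123 0.1441 0.26  ]
lid_edge 0.42 [246.4 243.7] [ 0.1778 -0.0321  0.26  ]
lid_edge 0.32 [389.5 315.1] [ 0.0657 -0.3908  0.26  ]
stand_1 0.78 [352.4 294.8] [ 0.4386 -0.2322  0.    ]
stand_1 0.48 [421.9 263.4] [ 0.7048 -0.3954  0.    ]
top [0.4228 0.0755 1.6215]
drive 0.62 [269.2 215.2] [0.567  0.1331 0.    ]
selector_grip 0.64 [363.3 203.8] [ 0.5983 -0.2316  0.081 ]
selector_grip 0.6 [269.7 245.2] [0.446  0.1295 0.081 ]
rotor_grip 0.9 [365.3 247.3] [ 0.4319 -0.2313  0.09  ]
hub_mouth 0.54 [270.9 210.5] [0.5771 0.1233 0.087 ]
strip_rotor_grip 0.89 [410.4 217.3] [ 0.5425 -0.4101  0.09  ]
lid_edge 0.8 [264.7 172. ] [0.6922 0.1378 0.26  ]
lid_edge 0.71 [364.9 248.3] [ 0.4276 -0.1958  0.26  ]
stand_1 0.66 [205.5 238.5] [0.477  0.3889 0.    ]
stand_1 0.19 [412.7 214.7] [ 0.56   -0.4488  0.    ]
{'time': 0.8, 'joint_pos': array([-1.258 ,  0.0527,  1.6129, -0.    ,  1.476 , -0.119 ]), 'joint_vel': array([ 0.0012,  0.0004, -0.0012,  0.0001,  0.0006, -0.0002]), 'joint_efforts': array([ -0.0005, -39.3639, -37.0443,  -0.    ,   0.0003,  -0.    ]), 'tool_pos': array([ 0.2616, -0.5676,  0.2013]), 'tool_rot': array([0.    , 0.9768, 0.2142, 0.    ]), 'contact_force': array([-0.098 ,  0.2164,  0.0892]), 'ft_torque': array([-0.026 , -0.0025,  0.0511]), 'grasp_force': 0.0, 'gripper_width': 0.9974362409608829}
```

View pics/scene0.png

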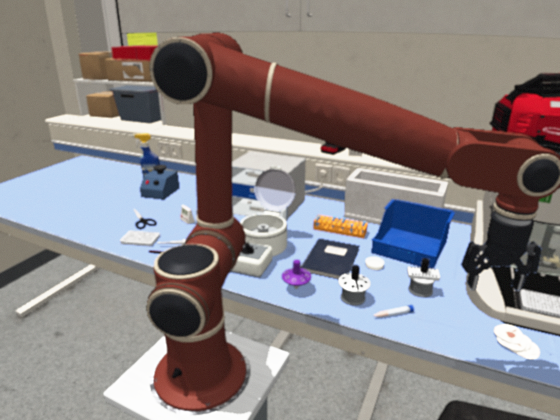

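View pics/top0.png

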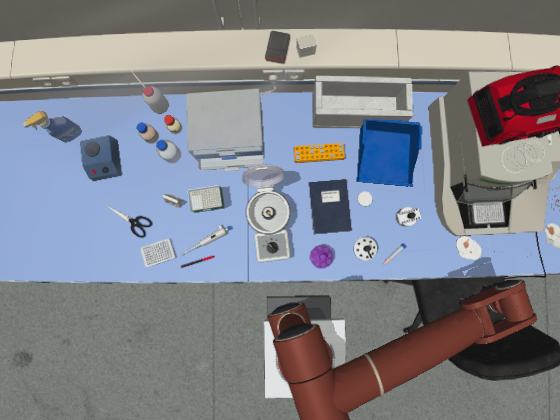

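The scene shows three candidates for the round rotor: the metal disc at top px (365,247) / scene (353,285), the purple look-alike at top (322,256) and the strip rotor at top (410,216). By the description it is the one at (365,247). The knob is at top (271,246) and the drum at (269,212). Next is a close crop to check this.

```bash
python3 - <<'E'
from h import *
im,d=grab_frame('top')
f=lambda x,y,w,h,s:cv2.resize(im[y:y+h,x:x+w],None,fx=s,fy=s,interpolation=cv2.INTER_CUBIC)
cv2.imwrite('pics/c1.png',np.hstack([f(240,182,60,84,7),np.vstack([f(345,227,45,42,7),f(345,227,45,42,7)*0])[:588]]))
print(camera_info('top')['fx'],camera_info('scene')['fx'])
for t in ('selector','rotor_grip','stand_1','drive_hub'):
    for r in masks_of('top',t)[:3]:
        m=r['region'];print(t,r['conf'],r['box'],np.argwhere(m).mean(0)[::-1])
E
```

```text
405.35670398826113 401.2704636395545
rotor_grip 0.79 [307.0, 244.2, 29.0, 22.9] [320.75       256.90227273]
rotor_grip 0.7 [355.6, 238.6, 21.9, 21.9] [364.61722488 248.11722488]
rotor_grip 0.58 [262.8, 206.5, 10.9, 10.6] [268.29310345 211.55172414]
```

View pics/c1.png

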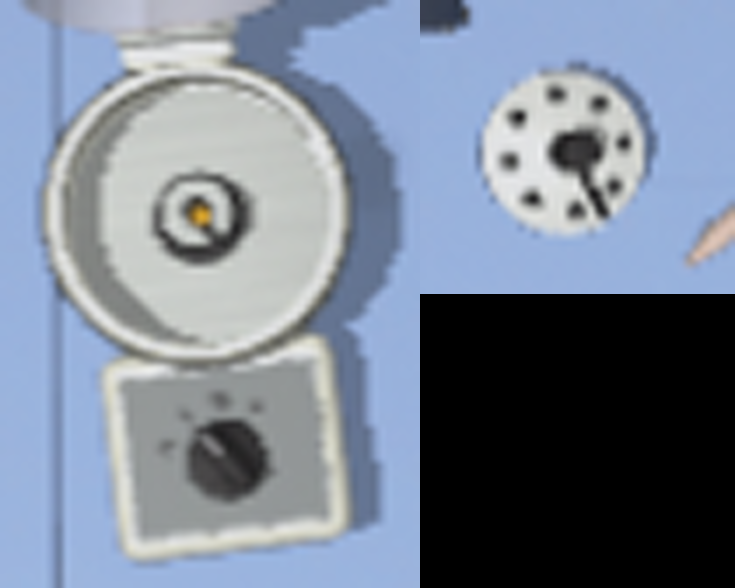

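The crop confirms it. The round rotor is the metal disc, with its rib pointing down-right. The knob at crop (228,460) points at the single bar mark (186,413). The drive's yaw is about +0.12, and the keyway runs down-right from the brass pin at (200,213). I'll now rectify metric patches for precision.

```bash
cat >> h.py <<'E'
def patch(im,cam,c,z,half=.06,n=360):
    # world-aligned: up=+x, left=+y
    g=(np.arange(n)+.5)/n*2*half-half
    P=np.stack([c[0]-g[:,None]+0*g[None],c[1]-g[None]+0*g[:,None],np.full((n,n),z)],-1).reshape(-1,3)
    uv=proj(cam,P).reshape(n,n,2).astype(np.float32)
    return cv2.remap(im,uv[...,0],uv[...,1],cv2.INTER_CUBIC)
E
python3 - <<'E'
from h import *
im,_=grab_frame('top');sc,_=grab_frame('scene')
C=[((.446,.1295),.093),((.577,.125),.087),((.432,-.231),.069)]
rows=[]
for cam,I in(('top',im),('scene',sc)):
    r=[]
    for c,z in C:
        p=patch(I,cam,c,z,.05,260);
        for k in range(0,11): 
            q=int(k*26);cv2.line(p,(q,0),(q,4 if k!=5 else 12),(0,0,255));cv2.line(p,(0,q),(4 if k!=5 else 12,q),(0,0,255))
        r.append(p)
    rows.append(np.hstack(r))
cv2.imwrite('pics/r1.png',np.vstack(rows))
E
```

```text
(no output)
```

View pics/r1.png

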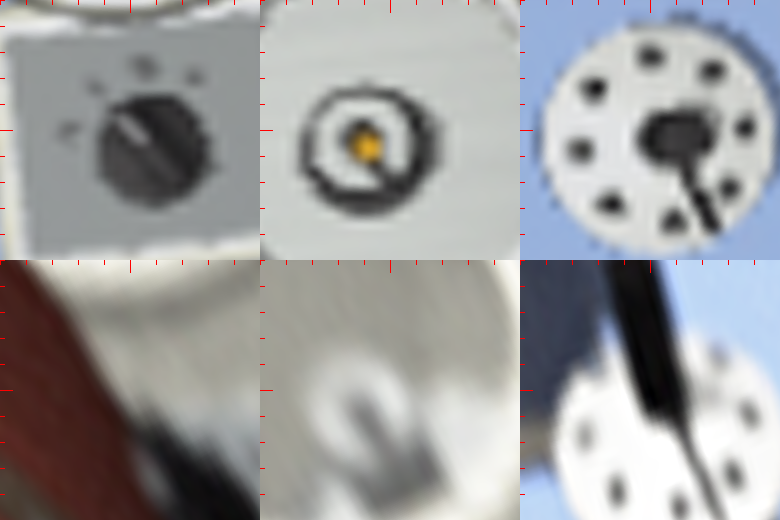

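```bash
python3 -m handwheel '[[[0.0098,0.0383,0,0,0,0.94],[0.0098,0.0383,0,0,0,0.94],[0.0098,0.0383,0,0,0,0.94],[0.0098,0.0383,0,0,0,0.94],[0.0098,0.0383,0,0,0,0.94],[0.0098,0.0383,0,0,0,0.94],[0.0098,0.0383,0,0,0,0.94],[0.0098,0.0383,0,0,0,0.94],[0.0098,0.0383,0,0,0,0.94],[0.0098,0.0383,0,0,0,0.94],[0.0098,0.0383,0,0,0,0.94],[0.0098,0.0383,0,0,0,0.94],[0.0098,0.0383,0,0,0,0.94],[0.0098,0.0383,0,0,0,0.94],[0.0098,0.0383,0,0,0,0.94],[0.0098,0.0383,0,0,0,0.94],[0.0098,0.0383,0,0,0,0.94],[0.0098,0.0383,0,0,0,0.94],[0,0,0,0,0,0]]]' 0.45
python3 - <<'E'
from h import *
np.set_printoptions(precision=4,suppress=True)
s=state();print(s['time'],s['tool_pos'],s['tool_rot'],s['joint_pos'])
sc,_=grab_frame('scene');im,_=grab_frame('top')
a=cv2.resize(sc[130:330,180:460],(560,400),interpolation=cv2.INTER_CUBIC)
P=[]
for c,z,hf in [((.4385,.121),.087,.06),((.571,.135),.087,.04),((.430,-.234),.069,.06)]:
    P.append(patch(sc,'scene',c,z,hf,200))
P.append(patch(im,'top',(.571,.135),.087,.04,200))
for p in P: cv2.circle(p,(100,100),2,(0,0,255),-1)
b=np.hstack(P);cv2.imwrite('pics/r2.png',np.vstack([b,np.hstack([a,np.zeros((400,240,3),np.uint8)])]))
E
```

```text
time: 2.73
tool_pos: [0.4382, 0.1274, 0.2014]
tool_rot: [-0.001, 0.933, 0.359, 0.001]
contact_force: [-0.9, -0.3, 0.1]
gripper_width: 0.447
grasp_force: 0.0
2.7333 [0.4382 0.1274 0.2014] [-0.0012  0.9332  0.3595  0.0006] [ 0.1178 -0.3714  1.9894  0.0027  1.523   0.9531]
```

View pics/r2.png

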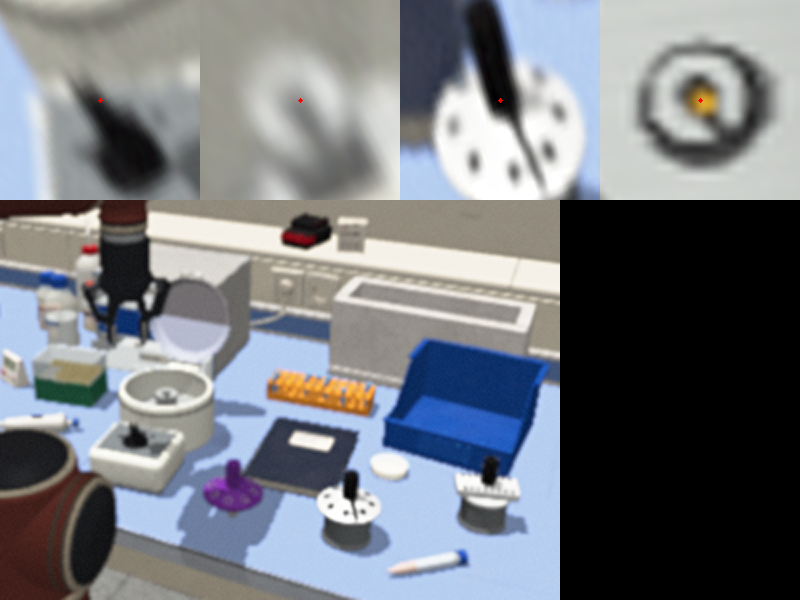

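```bash
cat >> h.py <<'E'
def cloud(cam,dep):
    c=camera_info(cam);K=np.array([[c['fx'],0,c['cx']],[0,c['fy'],c['cy']],[0,0,1.]])
    v,u=np.mgrid[:420,:560];q=np.stack([u,v],-1).reshape(-1,1,2).astype(float)
    n=cv2.undistortPoints(q,K,np.array(c['distortion'],float))[:,0]
    z=dep.reshape(-1);T=np.array(c['T'])
    return np.c_[n[:,0]*z,-n[:,1]*z,-z]@T[:3,:3].T+T[:3,3]
E
python3 - <<'E'
from h import *
np.set_printoptions(precision=4,suppress=True)
s=state();print(s['time'],s['tool_pos'])
for cam in('top','scene'):
    im,d=grab_frame(cam);P=cloud(cam,d);ok=d.reshape(-1)>0
    for nm,c,r,zs in(('bench',(.45,-.12),.03,(-.05,.05)),('disc',(.425,-.234),.055,(.058,.08)),('rgrip',(.43,-.234),.03,(.08,.13)),('knobtop',(.4385,.121),.04,(.078,.11)),('console',(.4385,.121),.045,(.055,.068)),('hubface',(.571,.135),.025,(.08,.1)),('rim',(.571,.135),.1,(.093,.11))):
        m=ok&(np.hypot(P[:,0]-c[0],P[:,1]-c[1])<r)&(P[:,2]>zs[0])&(P[:,2]<zs[1])
        Q=P[m]
        if len(Q): print(cam,nm,len(Q),Q.mean(0),'mid',(Q.min(0)+Q.max(0))/2,'ext',np.ptp(Q,0))
E
```

```text
2.8333 [0.4378 0.1231 0.2011]
top bench 175 [ 0.4505 -0.1208 -0.0001] mid [ 0.4499 -0.12   -0.0014] ext [0.0595 0.0565 0.0173]
top disc 328 [ 0.4278 -0.2335  0.0649] mid [ 0.4295 -0.2356  0.0676] ext [0.0845 0.0856 0.0192]
top rgrip 39 [ 0.4267 -0.234   0.1063] mid [ 0.4218 -0.2348  0.0991] ext [0.03   0.0203 0.0358]
top console 8 [0.4383 0.0846 0.0631] mid [0.4406 0.085  0.0636] ext [0.0418 0.0036 0.0084]
top hubface 59 [0.5728 0.1341 0.0866] mid [0.5722 0.1326 0.0869] ext [0.0386 0.0345 0.0126]
top rim 311 [0.6005 0.1369 0.1002] mid [0.5837 0.1342 0.1013] ext [0.1699 0.1666 0.0165]
scene bench 174 [ 0.4493 -0.1201  0.0003] mid [ 0.4497 -0.1202  0.0004] ext [0.0575 0.0575 0.0066]
scene disc 393 [ 0.4138 -0.2396  0.0645] mid [ 0.424  -0.2363  0.0687] ext [0.0873 0.0875 0.0214]
scene rgrip 101 [ 0.42   -0.2374  0.0987] mid [ 0.4246 -0.2358  0.0964] ext [0.0249 0.0239 0.0327]
scene knobtop 42 [0.429  0.1199 0.089 ] mid [0.4338 0.1222 0.0872] ext [0.0333 0.031  0.0164]
scene console 243 [0.4326 0.1171 0.0637] mid [0.4379 0.1201 0.063 ] ext [0.0866 0.0858 0.0099]
scene hubface 55 [0.566  0.1362 0.0865] mid [0.5658 0.1378 0.0853] ext [0.0351 0.0361 0.01  ]
scene rim 365 [0.5776 0.1342 0.0993] mid [0.5764 0.1357 0.1014] ext [0.1843 0.1622 0.0168]
```

```bash
python3 -m handwheel '[[[-0.0005,-0.001,-0.025,0,0,0],[0,-0.001,-0.025,0,0,0],[0,0,-0.025,0,0,0],[0,0,-0.025,0,0,0],[0,0,-0.018,0,0,0],[0,0,-0.009,0,0,0],[0,0,0,0,0,0],[0,0,0,0,0,0]]]'
python3 -m handwheel '[[[0,0,0,0,0,0],[0,0,0,0,0,0],[0,0,0,0,0,0],[0,0,0,0,0,0],[0,0,0,0,0,0],[0,0,0,0,0,0],[0,0,0,0,0,0]]]' 0
```

```text
time: 3.6
tool_pos: [0.4377, 0.1189, 0.0747]
tool_rot: [0.0, 0.935, 0.355, 0.0]
contact_force: [-0.1, 0.5, -0.6]
gripper_width: 0.452
grasp_force: 0.0
time: 4.18
tool_pos: [0.4375, 0.1198, 0.0743]
tool_rot: [0.0, 0.935, 0.356, 0.0]
contact_force: [-0.6, -0.3, -0.0]
gripper_width: -0.002
grasp_force: 0.0
```

```bash
python3 - <<'E'
from h import *
sc,d=grab_frame('scene');im,_=grab_frame('top')
f=lambda I,x,y,w,h,s:cv2.resize(I[y:y+h,x:x+w],None,fx=s,fy=s,interpolation=cv2.INTER_CUBIC)
print(proj('scene',[[.4375,.1198,.0743],[.4365,.121,.093]]))
cv2.imwrite('pics/k1.png',np.hstack([f(sc,215,200,70,80,5),f(im,240,200,64,80,5)]))
E
```

```text
[[248.14008781 247.39565963]
 [247.45052427 242.40547549]]
```

View pics/k1.png

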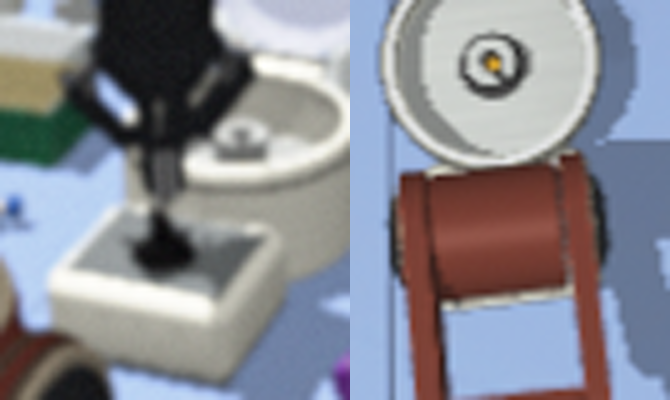

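The scene crop shows the shut fingertips near scene px (247,241), with the knob's bar showing below and in front of them at (248,249). I'll check the depth there.

```bash
python3 - <<'E'
from h import *
np.set_printoptions(precision=4,suppress=True)
sc,d=grab_frame('scene');P=cloud('scene',d).reshape(420,560,3)
for r in range(226,262,2): print(r,[ (P[r,c].round(3).tolist(),int(sc[r,c].mean())) for c in(245,248,251)])
E
```

```text
226 [([0.423, 0.119, 0.159], 29), ([0.431, 0.113, 0.157], 23), ([0.436, 0.105, 0.156], 23)]
228 [([0.417, 0.116, 0.155], 31), ([0.427, 0.111, 0.152], 25), ([0.434, 0.104, 0.15], 36)]
230 [([0.424, 0.12, 0.144], 38), ([0.433, 0.115, 0.141], 55), ([0.442, 0.109, 0.138], 73)]
232 [([0.428, 0.124, 0.134], 55), ([0.431, 0.114, 0.135], 80), ([0.441, 0.109, 0.131], 131)]
234 [([0.428, 0.124, 0.127], 56), ([0.433, 0.116, 0.126], 80), ([0.439, 0.108, 0.125], 101)]
236 [([0.43, 0.125, 0.119], 51), ([0.427, 0.112, 0.123], 79), ([0.44, 0.109, 0.118], 69)]
238 [([0.427, 0.124, 0.113], 78), ([0.428, 0.113, 0.115], 77), ([0.486, 0.136, 0.081], 107)]
240 [([0.491, 0.163, 0.064], 129), ([0.488, 0.149, 0.069], 96), ([0.486, 0.137, 0.073], 154)]
242 [([0.438, 0.131, 0.091], 93), ([0.442, 0.122, 0.091], 109), ([0.487, 0.138, 0.064], 169)]
244 [([0.43, 0.127, 0.089], 64), ([0.428, 0.114, 0.093], 55), ([0.478, 0.133, 0.062], 159)]
246 [([0.432, 0.128, 0.08], 57), ([0.419, 0.109, 0.092], 20), ([0.464, 0.124, 0.065], 78)]
248 [([0.434, 0.13, 0.072], 25), ([0.42, 0.11, 0.084], 13), ([0.449, 0.116, 0.067], 28)]
250 [([0.426, 0.125, 0.069], 21), ([0.422, 0.111, 0.075], 13), ([0.435, 0.108, 0.069], 14)]
252 [([0.417, 0.12, 0.068], 15), ([0.419, 0.11, 0.069], 17), ([0.43, 0.105, 0.065], 24)]
254 [([0.413, 0.118, 0.063], 61), ([0.419, 0.11, 0.062], 59), ([-0.527, -0.461, 0.731], 91)]
256 [([0.405, 0.113, 0.062], 154), ([0.407, 0.104, 0.063], 137), ([0.414, 0.096, 0.061], 150)]
258 [([0.395, 0.107, 0.061], 249), ([0.399, 0.099, 0.062], 244), ([0.404, 0.091, 0.061], 217)]
260 [([0.388, 0.104, 0.059], 246), ([0.389, 0.093, 0.061], 249), ([0.392, 0.084, 0.062], 250)]
```

Depth puts the fingertips at z≈0.11 while the TCP reads 0.074, so the real tips are about 36 mm higher than reported. I'll open, go lower and check again.

```bash
python3 -m handwheel '[[[0,0,0,0,0,0],[0,0,0,0,0,0],[0,0,0,0,0,0],[0,0,0,0,0,0],[0,0,-0.008,0,0,0],[0,0,-0.008,0,0,0],[0,0,-0.006,0,0,0],[0,0,0,0,0,0],[0,0,0,0,0,0]]]' 0.45
cat > tip.py <<'E'
from h import *
s=state();sc,d=grab_frame('scene');P=cloud('scene',d).reshape(420,560,3);t=s['tool_pos']
m=(d>0)&(np.hypot(P[...,0]-t[0],P[...,1]-t[1])<.05)&(P[...,2]>.07)&(sc.mean(-1)<130)
z=P[...,2][m];print(t,s['contact_force'],s['gripper_width'],'hist',np.histogram(z,np.arange(.07,.17,.005)))
E
python3 tip.py
```

```text
time: 5.08
tool_pos: [0.4366, 0.1197, 0.0511]
tool_rot: [-0.0, 0.935, 0.356, -0.001]
contact_force: [-0.4, -0.4, 0.2]
gripper_width: 0.451
grasp_force: 0.0
[0.43662852 0.11970954 0.05111441] [-0.3569631  -0.41639316  0.22934206] 0.4511689237529642 hist (array([20,  9,  9, 15, 29, 14, 12, 13, 13, 16, 11, 13, 27, 37, 24, 26, 19,
       28, 27]), array([0.07 , 0.075, 0.08 , 0.085, 0.09 , 0.095, 0.1  , 0.105, 0.11 ,
       0.115, 0.12 , 0.125, 0.13 , 0.135, 0.14 , 0.145, 0.15 , 0.155,
       0.16 , 0.165]))
```

```bash
python3 -m handwheel '[[[0,0.001,-0.006,0,0,0],[0,0,-0.006,0,0,0],[0,0,0,0,0,0],[0,0,0,0,0,0]]]'
python3 -m handwheel '[[[0,0,0,0,0,0],[0,0,0,0,0,0],[0,0,0,0,0,0],[0,0,0,0,0,0],[0,0,0,0,0,0],[0,0,0,0,0,0]]]' 0
```

```text
time: 5.47
tool_pos: [0.4369, 0.1207, 0.0395]
tool_rot: [-0.0, 0.935, 0.356, -0.001]
contact_force: [-0.5, -0.5, 0.7]
gripper_width: 0.443
grasp_force: 0.0
time: 5.97
tool_pos: [0.4369, 0.1217, 0.0407]
tool_rot: [-0.001, 0.935, 0.356, -0.0]
contact_force: [-3.5, 3.1, 3.5]
gripper_width: 0.131
grasp_force: 59.6
```

```bash
python3 -m handwheel '[[[0,0,0,0,0,-3],[0,0,0,0,0,-3],[0,0,0,0,0,-3],[0,0,0,0,0,-3],[0,0,0,0,0,-3],[0,0,0,0,0,-3],[0,0,0,0,0,-3],[0,0,0,0,0,-3],[0,0,0,0,0,-3],[0,0,0,0,0,-3],[0,0,0,0,0,-3],[0,0,0,0,0,-3],[0,0,0,0,0,0],[0,0,0,0,0,0],[0,0,0,0,0,0]]]'
python3 -c "
from plant import state;s=state();print(s['ft_torque'])"
```

```text
time: 7.22
tool_pos: [0.4372, 0.1211, 0.0406]
tool_rot: [-0.0, 0.999, 0.05, -0.0]
contact_force: [-5.1, 2.0, 5.0]
gripper_width: 0.127
grasp_force: 59.9
[0.29721751 0.8162005  0.02127076]
```

```bash
python3 -m handwheel '[[[0,0,0,0,0,0],[0,0,0,0,0,0],[0,0,0,0,0,0],[0,0,0.01,0,0,0],[0,0,0.03,0,0,0],[0,0,0.04,0,0,0],[0,-0.02,0.02,0,0,0],[-0.001,-0.038,0,0,0,0],[-0.001,-0.038,0,0,0,0],[-0.001,-0.038,0,0,0,0],[-0.001,-0.038,0,0,0,0],[-0.001,-0.038,0,0,0,0],[-0.001,-0.038,0,0,0,0],[-0.002,-0.038,0,0,0,0],[-0.002,-0.038,0,0,0,0],[-0.001,-0.02,0,0,0,0],[0,-0.012,0,0,0,0],[0,0,0,0,0,0],[0,0,0,0,0,0]]]' 0.45
python3 - <<'E'
from h import *
s=state();print(s['tool_pos'])
np.set_printoptions(precision=4,suppress=True)
im,d=grab_frame('top')
P=[patch(im,'top',(.4375,.121),.08,.05,300),patch(im,'top',(.571,.135),.087,.025,300)]
sc,d=grab_frame('scene')
P.append(cv2.resize(sc[230:320,310:400],(300,300),interpolation=cv2.INTER_CUBIC)[:, :200])
cv2.imwrite('pics/k2.png',np.hstack(P))
C=cloud('scene',d).reshape(420,560,3)
for r in range(236,284,3): print(r,[C[r,c].round(3).tolist() for c in(346,352,356)])
E
```

```text
time: 8.8
tool_pos: [0.4265, -0.2349, 0.1404]
tool_rot: [-0.0, 0.999, 0.049, 0.0]
contact_force: [0.5, 0.7, 1.0]
gripper_width: 0.448
grasp_force: 0.0
[ 0.42651939 -0.23490719  0.14041009]
236 [[0.415, -0.205, 0.204], [0.787, -0.127, 0.002], [0.792, -0.141, 0.003]]
239 [[0.415, -0.206, 0.195], [0.767, -0.133, 0.0], [0.774, -0.147, -0.0]]
242 [[0.415, -0.206, 0.186], [0.742, -0.141, 0.002], [0.747, -0.154, 0.002]]
245 [[0.684, -0.135, 0.018], [0.695, -0.153, 0.017], [0.702, -0.166, 0.017]]
248 [[0.666, -0.14, 0.017], [0.668, -0.161, 0.021], [0.68, -0.172, 0.017]]
251 [[0.642, -0.148, 0.019], [0.653, -0.166, 0.018], [0.658, -0.178, 0.019]]
254 [[0.627, -0.152, 0.017], [0.635, -0.171, 0.017], [0.665, -0.178, 0.003]]
257 [[0.605, -0.159, 0.019], [0.616, -0.177, 0.017], [0.652, -0.182, -0.001]]
260 [[0.588, -0.165, 0.019], [0.599, -0.182, 0.017], [0.63, -0.188, 0.001]]
263 [[0.573, -0.169, 0.016], [0.605, -0.181, 0.001], [0.617, -0.192, -0.003]]
266 [[0.557, -0.174, 0.016], [0.42, -0.228, 0.111], [0.425, -0.238, 0.111]]
269 [[0.536, -0.181, 0.018], [0.419, -0.229, 0.102], [0.417, -0.241, 0.106]]
272 [[0.521, -0.186, 0.018], [0.42, -0.229, 0.091], [0.419, -0.241, 0.095]]
275 [[0.439, -0.208, 0.063], [0.419, -0.23, 0.082], [0.418, -0.242, 0.086]]
278 [[0.418, -0.214, 0.068], [0.415, -0.232, 0.075], [0.417, -0.243, 0.077]]
281 [[0.402, -0.219, 0.069], [0.409, -0.234, 0.069], [0.413, -0.245, 0.069]]
```

View pics/k2.png

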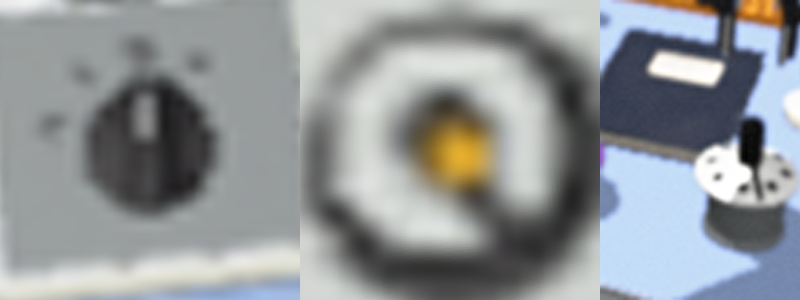

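The selector's white line now points at the ring mark. Next, a numeric fit of the keyway and rib angles from the earlier pictures.

```bash
python3 - <<'E'
from h import *
np.set_printoptions(precision=2,suppress=True)
a=np.radians(np.arange(0,360,1.))
def prof(I,cam,c,z,rs,w):
    out=np.zeros(360)
    for r in rs:
        uv=proj(cam,np.c_[c[0]+r*np.cos(a),c[1]+r*np.sin(a),np.full(360,z)]).astype(np.float32)
        out+=cv2.remap(I,uv[None,:,0],uv[None,:,1],cv2.INTER_CUBIC).mean(-1)[0]
    return out/len(rs)
def dark(p,lo=140,hi=280):
    k=np.arange(lo,hi);q=p[lo:hi];j=q.argmin();w=slice(max(0,j-14),j+15);q2=np.clip(np.median(q)-q[w],0,None)
    return k[j],(k[w]*q2).sum()/q2.sum()
t0=cv2.imread('pics/top0.png');s0=cv2.imread('pics/scene0.png');t,_=grab_frame('top');s,_=grab_frame('scene')
for dx in(-.002,0,.002):
  for dy in(-.002,0,.002):
    print(dx,dy,'hub top',dark(prof(t,'top',(.571+dx,.135+dy),.087,np.linspace(.011,.018,6),0)),'scene',dark(prof(s,'scene',(.567+dx,.137+dy),.087,np.linspace(.011,.018,6),0)),
     'rib top',dark(prof(t0,'top',(.429+dx,-.2345+dy),.070,np.linspace(.022,.042,9),0)),'sc',dark(prof(s0,'scene',(.424+dx,-.237+dy),.070,np.linspace(.022,.042,9),0)))
E
```

```text
-0.002 -0.002 hub top (np.int64(213), np.float64(213.2530508184744)) scene (np.int64(216), np.float64(216.12991025452405)) rib top (np.int64(211), np.float64(211.49187671893165)) sc (np.int64(206), np.float64(206.60298307357132))
-0.002 0 hub top (np.int64(219), np.float64(219.14418253041035)) scene (np.int64(223), np.float64(223.06954204022296)) rib top (np.int64(214), np.float64(214.88329847282316)) sc (np.int64(209), np.float64(210.43111665225518))
-0.002 0.002 hub top (np.int64(225), np.float64(225.0645795581602)) scene (np.int64(230), np.float64(230.08461221422164)) rib top (np.int64(217), np.float64(218.2387061852653)) sc (np.int64(212), np.float64(214.27208319049254))
0 -0.002 hub top (np.int64(208), np.float64(208.10981944100914)) scene (np.int64(212), np.float64(212.13101060376536)) rib top (np.int64(209), np.float64(209.47358566655143)) sc (np.int64(204), np.float64(204.9756048387097))
0 0 hub top (np.int64(214), np.float64(214.07860311942554)) scene (np.int64(218), np.float64(218.2953360279796)) rib top (np.int64(212), np.float64(212.91521130702492)) sc (np.int64(208), np.
[... 232 characters left out ...]
212.80246531444595))
0.002 -0.002 hub top (np.int64(204), np.float64(203.52996884350804)) scene (np.int64(209), np.float64(208.84945135044623)) rib top (np.int64(207), np.float64(207.72397722833057)) sc (np.int64(203), np.float64(203.67328221320105))
0.002 0 hub top (np.int64(210), np.float64(209.64106808280746)) scene (np.int64(215), np.float64(215.0331346258721)) rib top (np.int64(210), np.float64(211.0729642919151)) sc (np.int64(206), np.float64(207.32083661471404))
0.002 0.002 hub top (np.int64(216), np.float64(215.69459628625074)) scene (np.int64(222), np.float64(221.9980540103909)) rib top (np.int64(213), np.float64(214.75136821210825)) sc (np.int64(210), np.float64(211.3463557646417))
```

```bash
python3 -m handwheel '[[[0.001,0,-0.025,0,0,0],[0,0,-0.025,0,0,0],[0,0,-0.025,0,0,0],[0,0,-0.02,0,0,0],[0,0,-0.006,0,0,0],[0,0,0,0,0,0],[0,0,0,0,0,0]]]'
```

```text
time: 9.58
tool_pos: [0.4279, -0.2345, 0.0396]
tool_rot: [0.0, 0.999, 0.05, 0.0]
contact_force: [-0.9, -0.4, 0.3]
gripper_width: 0.447
grasp_force: 0.0
```

```bash
python3 -m handwheel '[[[0,0,0,0,0,0],[0,0,0,0,0,0],[0,0,0,0,0,0],[0,0,0,0,0,0],[0,0,0,0,0,0],[0,0,0,0,0,0]]]' 0
python3 -m handwheel '[[[0,0,0.02,0,0,0],[0,0,0.04,0,0,0],[0,0,0.04,0,0,0],[0,0,0.02,0,0,0],[0,0,0,0,0,0],[0,0,0,0,0,0],[0,0,0,0,0,0]]]'
python3 - <<'E'
from h import *
s,d=grab_frame('scene');t=state()['tool_pos'];print(t)
P=cloud('scene',d).reshape(420,560,3)
m=(d>0)&(np.hypot(P[...,0]-t[0],P[...,1]-t[1])<.06)&(P[...,2]>.08)&(s.min(-1)>150)
Q=P[m];print(len(Q),Q.min(0),Q.max(0),np.percentile(Q[:,2],[5,25,50,75,95]),(Q.min(0)+Q.max(0))/2)
u,v=proj('scene',t)[0];print(u,v);u,v=int(u),int(v)
cv2.imwrite('pics/g1.png',cv2.resize(s[v-75:v+45,u-70:u+70],None,fx=4,fy=4,interpolation=cv2.INTER_CUBIC))
E
```

```text
time: 10.08
tool_pos: [0.4283, -0.2355, 0.0403]
tool_rot: [0.0, 0.999, 0.049, 0.001]
contact_force: [0.4, 1.2, 5.8]
gripper_width: 0.235
grasp_force: 59.1
time: 10.67
tool_pos: [0.426, -0.2342, 0.1563]
tool_rot: [-0.001, 0.999, 0.049, -0.002]
contact_force: [-0.5, 0.4, -4.2]
gripper_width: 0.242
grasp_force: 59.1
[ 0.42575886 -0.23396978  0.15579521]
333 [ 0.37718    -0.29252106  0.16691542] [ 0.46651037 -0.18287251  0.43046615] [0.1720672  0.17541489 0.17812332 0.18212747 0.18651925] [ 0.42184519 -0.23769678  0.29869079]
355.99736785976535 251.77885858958797
```

View pics/g1.png

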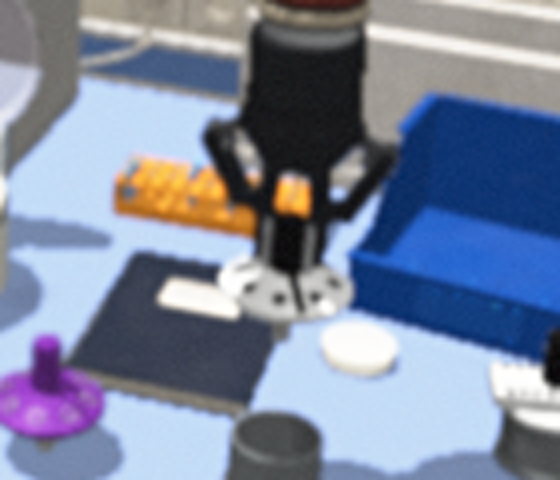

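The rotor is in the grip at crop (285,285) with its stand empty below at (275,450). The disc looks slightly tilted, so I'll fit its plane.

```bash
cat > plane.py <<'E'
from h import *
np.set_printoptions(precision=4,suppress=True)
S=state();t=S['tool_pos'];print(S['time'],t,S['tool_rot'],S['contact_force'],S['ft_torque'])
for k in range(2):
    s,d=grab_frame('scene');P=cloud('scene',d).reshape(420,560,3)
    zc=t[2]+.029
    m=(d>0)&(np.hypot(P[...,0]-t[0],P[...,1]-t[1])<.056)&(abs(P[...,2]-zc)<.02)&(s.min(-1)>120)
    Q=P[m]
    for _ in range(6):
        A=np.c_[Q[:,:2]-t[:2],np.ones(len(Q))];c=np.linalg.lstsq(A,Q[:,2],rcond=None)[0];r=Q[:,2]-A@c;Q=Q[abs(r)<max(.003,2*r.std())]
    hull=cv2.fitEllipse(cv2.convexHull((Q[:,:2]*1e4).astype(np.float32)))
    print(len(Q),'slope x,y',c,'rms',r.std(),'centre',np.array(hull[0])/1e4,np.array(hull[1])/1e4)
E
python3 plane.py
```

```text
10.7167 [ 0.4258 -0.234   0.1558] [-0.0018  0.9988  0.0494 -0.0022] [ 0.2974  0.334  -2.6634] [ 0.0127  0.0062 -0.0168]
337 slope x,y [0.1115 0.0498 0.1808] rms 0.0034813326840571635 centre [ 0.4167 -0.2351] [0.0786 0.088 ]
346 slope x,y [0.0885 0.0323 0.1799] rms 0.0036445423576699125 centre [ 0.4201 -0.2338] [0.086  0.0884]
```

```bash
python3 -m handwheel '[[[0,0,0.01,0,0,0],[0.0103,0.02635,0.005,0,0,0.28],[0.0103,0.02635,0.005,0,0,0.28],[0.0103,0.02635,0,0,0,0.28],[0.0103,0.02635,0,0,0,0.28],[0.0103,0.02635,0,0,0,0.28],[0.0103,0.02635,0,0,0,0.28],[0.0103,0.02635,0,0,0,0.28],[0.0103,0.02635,0,0,0,0.28],[0.0103,0.02635,0,0,0,0.28],[0.0103,0.02635,0,0,0,0.28],[0.0103,0.02635,0,0,0,0.28],[0.0103,0.02635,0,0,0,0.28],[0.0103,0.02635,0,0,0,0.28],[0.0103,0.02635,0,0,0,0.28],[0,0,0,0,0,0],[0,0,0,0,0,0],[0,0,0,0,0,0],[0,0,0,0,0,0]]]'
sed -i 's/max(.003,2\*r.std())/.004/; s/abs(r)<.004/(r>-.003)\&(r<.006)/' plane.py
cat >> plane.py <<'E'
c3=np.array([t[0],t[1],t[2]+.0077]);u,v=proj('scene',c3)[0].astype(int)
print(u,v,proj('scene',[[t[0],t[1],.087],[t[0],t[1],t[2]-.028]]))
cv2.imwrite('pics/g2.png',cv2.resize(s[v-55:v+65,u-60:u+60],None,fx=5,fy=5,interpolation=cv2.INTER_CUBIC))
E
python3 plane.py
```

```text
time: 12.4
tool_pos: [0.5713, 0.1328, 0.179]
tool_rot: [0.0, 0.997, 0.083, -0.0]
contact_force: [-0.4, -0.4, -3.3]
gripper_width: 0.238
grasp_force: 59.5
12.4 [0.5713 0.1328 0.179 ] [ 0.0002  0.9965  0.083  -0.0004] [-0.3905 -0.4059 -3.3094] [ 0.0113 -0.0326 -0.0723]
104 slope x,y [0.136  0.1245 0.2084] rms 0.0018948116604032897 centre [0.5543 0.1244] [0.0584 0.0683]
119 slope x,y [0.1814 0.0756 0.2085] rms 0.0017818545181479705 centre [0.5505 0.1265] [0.0534 0.074 ]
263 199 [[263.8488 225.9295]
 [263.4971 209.342 ]]
```

View pics/g2.png

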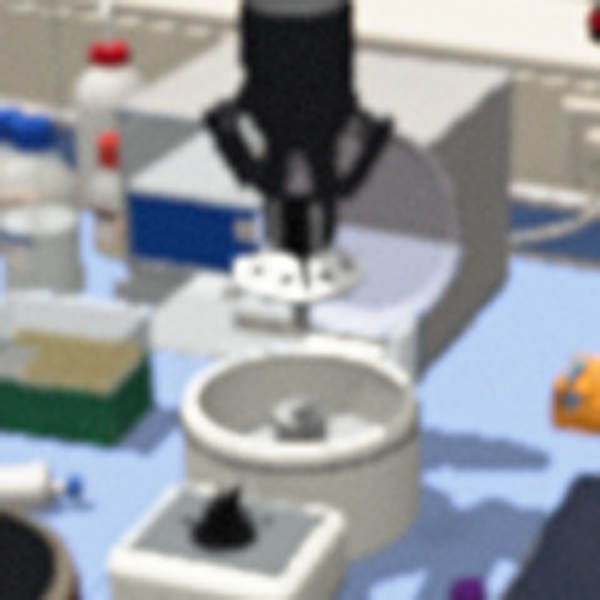

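```bash
python3 -m handwheel '[[[-0.001,0.0025,-0.015,0,0,0],[0,0,-0.02,0,0,0],[0,0,-0.014,0,0,0],[0,0,-0.006,0,0,0],[0,0,-0.003,0,0,0],[0,0,0,0,0,0],[0,0,0,0,0,0]]]'
python3 -m handwheel '[[[0,0,-0.003,0,0,0],[0,0,-0.003,0,0,0],[0,0,-0.002,0,0,0],[0,0,0,0,0,0],[0,0,0,0,0,0]]]'
```

```text
time: 13.08
tool_pos: [0.5712, 0.1361, 0.122]
tool_rot: [-0.0, 0.997, 0.083, 0.001]
contact_force: [0.5, 0.2, -2.5]
gripper_width: 0.245
grasp_force: 59.5
time: 13.5
tool_pos: [0.5706, 0.1362, 0.1131]
tool_rot: [-0.0, 0.997, 0.084, -0.0]
contact_force: [0.6, -0.0, -2.2]
gripper_width: 0.246
grasp_force: 59.5
```

```bash
python3 -m handwheel '[[[0,0,-0.002,0,0,0],[0,0,-0.002,0,0,0],[0,0,-0.002,0,0,0],[0,0,0,0,0,0],[0,0,0,0,0,0]]]'
python3 -m handwheel '[[[0,0,-0.0015,0,0,0],[0,0,-0.0015,0,0,0],[0,0,0,0,0,0],[0,0,0,0,0,0]]]'
```

```text
time: 13.92
tool_pos: [0.5708, 0.1361, 0.107]
tool_rot: [0.0, 0.997, 0.084, 0.0]
contact_force: [0.8, -1.9, -3.5]
gripper_width: 0.24
grasp_force: 59.5
time: 14.25
tool_pos: [0.5708, 0.1361, 0.1041]
tool_rot: [0.0, 0.997, 0.083, 0.0]
contact_force: [1.0, -1.1, -3.4]
gripper_width: 0.243
grasp_force: 59.5
```

```bash
python3 -m handwheel '[[[0,-0.0005,-0.001,0,0,0],[0,0,-0.0015,0,0,0],[0,0,-0.0015,0,0,0],[0,0,0,0,0,0],[0,0,0,0,0,0]]]'; python3 -c "
from plant import state;print(state()['ft_torque'])"
```

```text
time: 14.67
tool_pos: [0.5707, 0.1357, 0.1]
tool_rot: [-0.0, 0.997, 0.083, 0.0]
contact_force: [1.7, -0.5, -2.4]
gripper_width: 0.238
grasp_force: 59.5
[-0.0134536  -0.3564839   0.00404063]
```

```bash
python3 -m handwheel '[[[0,0,-0.0015,0,0,0],[0,0,-0.0015,0,0,0],[0,0,-0.001,0,0,0],[0,0,0,0,0,0],[0,0,0,0,0,0]]]'; python3 -c "
from plant import state;print(state()['ft_torque'])"
```

```text
time: 15.08
tool_pos: [0.5707, 0.1357, 0.096]
tool_rot: [-0.0, 0.997, 0.083, 0.0]
contact_force: [1.1, -0.4, -3.5]
gripper_width: 0.244
grasp_force: 59.5
[-0.03944907 -0.36985588 -0.0369777 ]
```

```bash
python3 -m handwheel '[[[0,0,-0.002,0,0,0],[0,0,-0.002,0,0,0],[0,0,-0.002,0,0,0],[0,0,-0.002,0,0,0],[0,0,0,0,0,0],[0,0,0,0,0,0]]]'; python3 -c "
from plant import state;print(state()['ft_torque'])"
```

```text
time: 15.58
tool_pos: [0.5706, 0.1357, 0.0878]
tool_rot: [-0.0, 0.997, 0.083, -0.0]
contact_force: [3.9, 0.4, -4.2]
gripper_width: 0.239
grasp_force: 59.4
[ 0.05399203 -0.59902261 -0.01989078]
```

```bash
python3 -m handwheel '[[[0.0007,0,-0.002,0,0,0],[0,0,-0.002,0,0,0],[0,0,-0.002,0,0,0],[0,0,0,0,0,0],[0,0,0,0,0,0]]]'; python3 -m handwheel '[[[0,0,-0.001,0,0,0],[0,0,-0.001,0,0,0],[0,0,-0.001,0,0,0],[0,0,0,0,0,0],[0,0,0,0,0,0]]]'; python3 -c "
from plant import state;print(state()['ft_torque'])"
```

```text
time: 16.0
tool_pos: [0.5714, 0.1358, 0.083]
tool_rot: [-0.0, 0.997, 0.084, -0.0]
contact_force: [-2.8, 0.4, 4.7]
gripper_width: 0.239
grasp_force: 60.4
time: 16.42
tool_pos: [0.5716, 0.1358, 0.0805]
tool_rot: [-0.0, 0.997, 0.084, 0.0]
contact_force: [-3.2, -0.6, 7.4]
gripper_width: 0.242
grasp_force: 60.6
[-0.07707589  0.68604066  0.005215  ]
```

```bash
python3 -m handwheel '[[[-0.0003,0,-0.001,0,0,0],[0,0,-0.001,0,0,0],[0,0,-0.001,0,0,0],[0,0,0,0,0,0],[0,0,0,0,0,0]]]'; python3 -m handwheel '[[[0,0,-0.001,0,0,0],[0,0,-0.001,0,0,0],[0,0,0,0,0,0],[0,0,0,0,0,0]]]'; python3 -c "
from plant import state;print(state()['ft_torque'])"
```

```text
time: 16.83
tool_pos: [0.5717, 0.1358, 0.0793]
tool_rot: [0.0, 0.997, 0.084, 0.0]
contact_force: [-6.6, -0.3, 14.2]
gripper_width: 0.24
grasp_force: 61.3
time: 17.17
tool_pos: [0.5718, 0.1359, 0.0792]
tool_rot: [0.0, 0.996, 0.084, 0.0]
contact_force: [-11.0, -1.6, 22.9]
gripper_width: 0.243
grasp_force: 62.1
[-0.33671794  2.09272123 -0.03023728]
```

```bash
python3 -m handwheel '[[[-0.0008,0,0,0,0,0],[0,0,0,0,0,0],[0,0,0,0,0,0],[0,0,0,0,0,0]]]'; python3 -c "
from plant import state;print(state()['ft_torque'])"; sed -i 's/v-55:v+65,u-60:u+60/v-45:v+75,u-60:u+60/' plane.py; sed -i s/g2.png/g3.png/ plane.py; python3 plane.py
```

```text
time: 17.5
tool_pos: [0.5718, 0.1358, 0.0792]
tool_rot: [0.0, 0.996, 0.084, 0.001]
contact_force: [-8.1, -1.5, 20.9]
gripper_width: 0.237
grasp_force: 61.9
[-0.24868272  1.68065389  0.04806198]
17.5 [0.5718 0.1358 0.0792] [0.0001 0.9965 0.0836 0.0013] [-8.1118 -1.5059 20.8857] [-0.2487  1.6807  0.0481]
111 slope x,y [0.0702 0.0456 0.1061] rms 0.001937138356480293 centre [0.5615 0.1334] [0.0704 0.0715]
121 slope x,y [0.1366 0.0609 0.1082] rms 0.001870427885745326 centre [0.5546 0.1301] [0.0635 0.0724]
263 225 [[263.1474 225.7066]
 [263.3467 234.6957]]
```

View pics/g3.png

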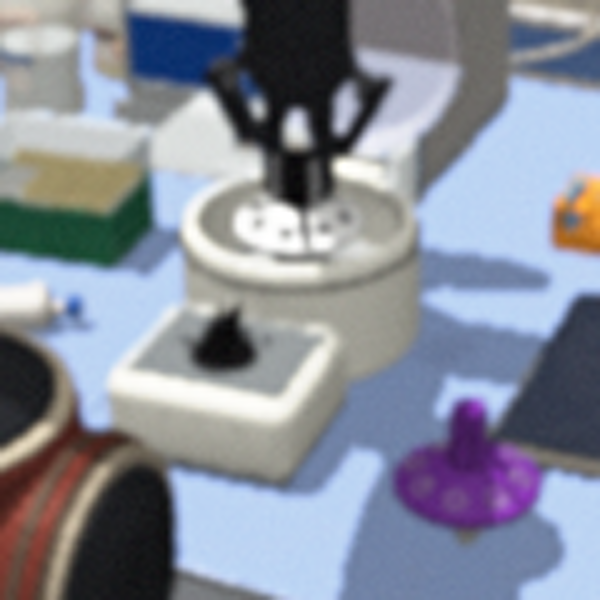

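```bash
python3 -m handwheel '[[[-0.001,0,-0.001,0,0,0],[0,0,0,0,0,0],[0,0,0,0,0,0],[0,0,0,0,0,0],[0,0,0,0,0,0]]]'; python3 -c "
from plant import state;print(state()['ft_torque'])"
```

```text
time: 18.02
tool_pos: [0.5717, 0.1358, 0.0792]
tool_rot: [0.0, 0.996, 0.084, 0.002]
contact_force: [-7.3, -2.0, 22.4]
gripper_width: 0.246
grasp_force: 62.1
[-0.34416177  1.56665258 -0.01971009]
```

The arm is stable with the rotor home: the TCP stays at 0.0792 under a 22 N push, and the disc top is at 0.108 as expected. Handing in.

```bash
python3 -c "
from plant import job_done;print(job_done())"
```

```text
the job is handed in; nothing more can be done
None
```

The selector is on the ring mark, and the round rotor is keyed and home on the hub, still gripped (about 62 N) and pressed down (about 22 N). I handed the job in at 18 s, but no verdict came back.

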